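# Draw the drying-oven tray out with the tray hook

## Robot

A 6-joint arm with a two-finger parallel gripper is mounted at the origin on a cart in front of the work surface, level with it; the furniture and walls round the work are solid. World frame = base frame: x ahead of the robot, y to its left, z up, the work surface at z = 0. Lengths are in m, angles in rad, forces in N, time in s.
With the tool pointing down it reaches from about 0.35 to 0.85 m from the base axis. Payload 8.1 kg.
Tool frame: the origin (TCP) lies midway between the tips of the shut fingers; the grasp point (between the pads) lies robot.grip_depth behind it (robot.grip_depth is the distance from the TCP to the grasp point, in m); z points along the fingers, y is the line along which they close (so a half turn about z gives the same grasp; the last joint's range is limited). The gripper opens to 93 mm and grips with 3 to 60 N. Pads are 15 mm wide; open, the fingers measure 128 mm over their backs; the gripper's body (75 mm by 188 mm) begins 65 mm behind the grasp point.
Start: joints at [1.108, 0.13, 1.488, -0, 1.523, -0.085], TCP at [0.221, 0.558, 0.219] pointing down, gripper open.
Joint ranges: [-2.96, 2.96], [-0.89, 2.26], [0.02, 2.5], [-1.34, 4.48], [0, 2.73], [-2.66, 2.66]. Speed limits (rad/s): [2.39, 2.39, 2.79, 3.14, 3.14, 3.14].

## Interface

Orientations are given as a rotation vector (axis times angle).
In Python, from plant import robot gives the robot as it stands.
- The arm moves only by the tool carry_out, never from a script. Its argument "rows" is a list of rows, each a list of 6 numbers: the shift along the tool's x, y, z in m, then the turn, a rotation vector about the tool's x, y, z in degrees. A call has 1 to 12 rows; each row is the pose to reach, as a shift and turn from the pose commanded when the call began, along the tool's axes at that moment; what a row does not reach only later rows make up. A row lasts 1/8 s, in which the tool goes at most 62.5 mm and 10.7 degrees, less where a joint would pass 70% of its speed; a pose out of reach is approached as far as the arm can. A call with a gripper value outside its range is refused whole. "jaw" is the closure in counts, from 0 (fully open) to 255 (shut), set as the call begins (left out, the last holds). The fingers move at their own pace and stop on an object; "force" is the grip in N (left out, the last holds). Time passes only in rows, so rows that repeat a pose let the fingers close. It gives the time, the measured TCP pose, the force, the opening and the grip force at its end, in the units of the state.
- robot.read_state(): the state, without advancing time (a new reading comes with each control period).
- robot.read_camera(name): name is "scene" or "top" or "wrist"; returns the picture (384x512x3 uint8, red, green, blue); there is no depth.
- robot.camera_model(name): a dict with "fx", "fy", "cx", "cy" (pixels), "dist" ([k1, k2, p1, p2, k3] as OpenCV has them; the pictures are not rectified), "R" (3x3) and "t" (3): a world point X has camera coordinates R X + t; the wrist camera has in their place "mount" (4x4, takes a point from camera to tool coordinates, whose origin is the TCP and whose axes are the flange's). Camera axes: x right, y down, z forward; pixel columns grow to the right and rows downward; lengths in m; the calibration is good to about 2 mm. A picture is of the moment at which its call begins: read the wrist's pose just before it. camera_model takes no time and is no camera call.
- robot.close_job(): hands the job in; it is judged then, once.
Trained networks look in the newest picture that a camera, given by its name, has taken for a name from the list of things; names that differ only in an ending like _2 or _b are one class to them, and where a whole thing is asked for, a point or a joint stands for the part that bears it (a point fixed in the world has none). Each returns a list of dicts, best first, with "conf" (0 to 1); they miss things now and then, are a little off and sometimes report something else, mostly with a low value. They report only what shows in the picture. A call takes as long as a camera call.
- robot.outline_of(camera, target): "pixels" (384x512 bool, what is visible of it) and "pixel" ([column, row] in pixels, amid what is visible of it).
The state is a dict: "t": time; "q": joint angles; "dq": joint speeds; "joint_torque": joint torques, N m; "tool_pos": TCP position; "orientation": TCP orientation; "force": force on the tool from outside, world axes, zero at the start; "wrist_torque": the same for the moment, N m; "opening": finger opening in m; "gripper_force": force on a finger pad.
Only numpy, scipy, OpenCV 4.12 (cv2) and the standard library are available. Lean on these libraries where they do the work, as an engineer would, in place of code of your own. Each camera call takes 0.05 s, during which the arm holds its last target. There are 200 camera calls.

## Task

Take the tray hook from its stand, catch the wire loop of the tray in the small drying oven with it, and draw the tray out until it is caught fully out at its travel stop; nobody knows where that was last set, so feel for it. Pull gently, never with more than 16 N, so that the loop does not bend; keep the hand off the hot oven and tray and do not tip the beakers. Then unhook without pushing the tray back in, and lay the hook back on its stand, leaving everything else where it is.

Things in the scene. Friction and masses are not known exactly. Their poses are not given: they have to be found in the camera images.
- oven: White benchtop drying oven, 176 deep x 156 wide x 104 high mm, fixed, door folded back on its far side. Origin: centre of the underside; x points INTO the oven (open front at x = -88 mm), z up. Chamber 124 mm wide, floor z = 22, roof z = 88 mm. The tray slides level along x with about 1.5 mm side play. Hand and arm must not touch the oven.
- tray: Loose aluminium tray, 150 x 100 x 28 mm, 0.28 to 0.46 kg. Origin: centre of the underside, axes as the oven; home at oven x = -13 to -11, z = 22 mm. A catch resists with 4 to 10 N in its first 12 mm, then it drags with 2 to 6 N. A rigid travel stop, clamped somewhere unmeasured inside, ends it after 40 to 72 mm: feel for it. There its balls hold it against a push of 5 N. Keep fingers off it.
- tray_bar (a point): Middle of the cross bar of the tray's pull loop, axes as the tray: a level loop of 5 mm steel wire in front of the tray, its bar along y at tray x = -106, z = 16 mm (38 mm over the worktop). The eye between the bar and the tray's front wall is open from above, 28 mm long (x) by 22 mm wide (y).
- hook: Loose hook tool, 0.15 kg. Origin: grip point on the handle's axis, near its balance; x to the hook end, z up. Black flat-sided handle, x = -62 to 30, 16 wide (y), 20 high mm: grasp it across y at the origin from above. A 6 mm rod runs on to x = 120, bends down to z = -29, its tip curls back to x = 104 mm (tip top z = -19). The hook end spans x = 104 to 123: lower it into the eye, then pull.
- hook_crook (a point): Point on the hook tool where the middle of the loop's bar lies when it bears on the shank: x = 114.5, y = 0, z = -11 mm in the hook tool's frame.
- stand: Fixed grey stand: base plate 150 x 60 x 8 mm with two forks 10 mm long in x, slots flaring to 81 mm height. Origin: underside, below the tool's grip point; x along the tool to the hook end, z up. Rear fork at x = -48 mm carries the handle (slot floor z = 50), front fork at x = 62 mm the rod (slot floor z = 57); free space between.
- stand_rest (a point): Point 60 mm above the stand's origin, axes as the stand: the hook tool's origin lies here (within 5 mm along x) when it rests in both forks.
- beaker_a: Glass beaker, 44 mm wide, 55 mm high, standing loose on the tray's front half. Origin: centre of its underside.
- beaker_b: Glass beaker, 44 mm wide, 55 mm high, standing loose on the tray's rear half. Origin: centre of its underside.
- screen_corner (a point): Lower near corner of the left computer monitor, a fixed obstacle: its screen stands from here to the left and back (to about 0.13 m further in x and 0.45 m further in y), its lower edge 67 mm over the worktop, 265 mm tall. Keep the hand and wrist on the robot side of it.
- stop_ball_l (a joint): Sprung ball (8 mm radius) on the far side of the tray's travel stop, hidden in the chamber, stroke in m: 0.001 to 0.002 while it rubs on the tray's side wall (less for moments while sliding); both balls are below 0.0009 only once they have dropped into the slots of the tray's sides, within 2 mm of the stop. It presses with about 6 N.
- stop_ball_r (a joint): Sprung ball (8 mm radius) on the near side of the tray's travel stop, hidden in the chamber, stroke in m: 0.001 to 0.002 while it rubs on the tray's side wall (less for moments while sliding); both balls are below 0.0009 only once they have dropped into the slots of the tray's sides, within 2 mm of the stop. It presses with about 6 N.
- rack: Bystander, leave alone. Clear vial rack with capped vials, 96 x 184 x 36 mm, loose at the left edge of the work. Origin: centre of its underside.
- timer: Bystander, leave alone. White lab timer, 62 x 66 x 18 mm, in front of the oven, towards the robot. Origin: centre of its underside.
- tweezers: Bystander, leave alone. Steel tweezers, 125 mm long, 9 mm high, lying between stand and oven. Origin: centre of its underside.
- spanner: Bystander, leave alone. Small open-ended spanner, 124 mm long, 4 mm high, lying at the front edge near the stand. Origin: centre of its underside.
- squirt: Bystander, leave alone. White wash bottle with bent spout, 211 mm high, far left. Origin: centre of its underside.

How it is judged:
On the way, in this order (a step that is already met when the one before it is completed fails the run):
1. the loop's bar lies in the crook of the hook (within 10 mm), the tray not yet drawn (distance between hook_crook and tray_bar below 0.01 m and x of tray in the frame of oven above -0.03 m), for 0.1 s.
2. the tray is drawn out with the hook, against its stop, both balls dropped into its slots (value of joint each of stop_ball_l, stop_ball_r below 0.0009 m and x of tray in the frame of oven below -0.045 m and distance between hook_crook and tray_bar below 0.014 m), for 0.2 s.
At the end, for the whole second after the job is handed in: The tray stands out at its stop, caught there by both balls (each below 0.9 mm), the beakers upright on it; the hook tool lies at rest in both forks of its stand, within 18 mm along it, level and hook down, released (value of joint each of stop_ball_l, stop_ball_r below 0.0009 m and x of tray in the frame of oven below -0.045 m and distance between hook and stand_rest below 0.018 m and z of hook in the frame of stand_rest between -0.004 and 0.004 m and angle between the x axis of hook and the x axis of stand, either way round below 0.1 rad and angle between hook's own z axis and vertical below 0.2 rad and linear speed of each of hook, tray below 0.02 m/s and angle between each of beaker_a, beaker_b's own z axis and vertical below 0.15 rad and z of each of beaker_a, beaker_b in the frame of tray below 0.008 m); the robot touches nothing.
It fails at once if the hook loads the tray with more than 16 N (contact force between hook and tray above 16 N).
It fails at once if the hand or arm touches the tray (contact force between any of the fingers, the arm and tray above 0.5 N).
It fails at once if the hand or arm touches the oven (contact force between any of the fingers, the arm and oven above 0.5 N).
It fails at once if a beaker tips (angle between any of beaker_a, beaker_b's own z axis and vertical above 0.4 rad).
It fails at once if a bystander is moved more than 30 mm (distance of any of rack, timer, tweezers, spanner, squirt from where it was at the start of the episode above 0.03 m).
It also fails if it takes over 58 s, if anything falls off the work surface, if the arm or the gripper's body presses on something with over 40 N, if the wrist force passes 120 N, or if a joint passes its speed limit or range.

## Working session

There is one attempt and no reset: what is moved stays moved. The work goes in short steps, Python scripts to look and compute and a tool call to move; the robot and the scene stay as the last step left them, time stands still between calls to the robot, and variables do not carry over. Pictures are saved under pics/ and viewed, at most 10 in all, crops included, and the job is handed in when it is done.

Besides the shell and the picture viewer there is one more tool, called after "Call:" as name(argument=value, ...) on one line, values as JSON. carry_out: Moves the arm, as the interface text tells. Its arguments: {"type":"object","properties":{"rows":{"type":"array"},"jaw":{"type":"number"},"force":{"type":"number"}},"required":["rows"]}

```bash
mkdir -p pics; ls
cat > h.py <<'E'
import numpy as np, cv2
from scipy.spatial.transform import Rotation as Ro
from plant import robot
def cam(n):
    m=robot.camera_model(n); K=np.array([[m['fx'],0,m['cx']],[0,m['fy'],m['cy']],[0,0,1]]); D=np.array(m['dist'],float)
    if 'R' in m: R,t=np.array(m['R']),np.array(m['t'])
    else:
        s=robot.read_state(); T=np.eye(4); T[:3,:3]=Ro.from_rotvec(s['orientation']).as_matrix(); T[:3,3]=s['tool_pos']
        W=np.linalg.inv(T@np.array(m['mount'])); R,t=W[:3,:3],W[:3,3]
    return K,D,R,t
def px2w(n,p,z,c=None):
    K,D,R,t=c or cam(n)
    p=np.array(p,float).reshape(-1,1,2); u=cv2.undistortPoints(p,K,D).reshape(-1,2)
    d=np.c_[u,np.ones(len(u))]@R; o=-R.T@t
    return o+d*((z-o[2])/d[:,2])[:,None]
def w2px(n,X,c=None):
    K,D,R,t=c or cam(n)
    return cv2.projectPoints(np.array(X,float).reshape(-1,3),cv2.Rodrigues(R)[0],t,K,D)[0].reshape(-1,2)
def save(n,f):
    a=robot.read_camera(n); cv2.imwrite('pics/'+f,cv2.cvtColor(a,cv2.COLOR_RGB2BGR)); return a
E
python3 - <<'E'
from h import *
print(robot.read_state(), robot.grip_depth)
for n in ('scene','top'):
    c=cam(n); print(n,'pos',-c[2].T@c[3], 'f',c[0][0,0])
    a=save(n,n+'0.png')
    for o in ['oven','tray','hook','stand','beaker_a','timer','tweezers','tray_bar','hook_crook','spanner','screen_corner','rack']:
        r=robot.outline_of(n,o)
        for d in r[:2]:
            ys,xs=np.nonzero(d['pixels']); print(n,o,round(d['conf'],2),np.round(d['pixel']),xs.min(),xs.max(),ys.min(),ys.max(),len(xs))
a=cv2.imread('pics/scene0.png');b=cv2.imread('pics/top0.png')
cv2.imwrite('pics/both.png',np.vstack([cv2.resize(a,(400,300)),cv2.resize(b,(400,300))]))
E
```

```text
pics
{'t': 0.0, 'q': array([ 1.10759767e+00,  1.31142620e-01,  1.48928514e+00,  1.47523807e-05,
        1.52303693e+00, -8.54235949e-02]), 'dq': array([ 5.15373752e-04,  7.01123404e-05, -4.03508157e-04,  1.52856580e-04,
        2.97397307e-04,  3.41139420e-05]), 'joint_torque': array([ 8.67724466e-04, -5.59869254e+01, -4.91747653e+01,  7.64587708e-02,
        3.58495535e-02, -1.10719852e-04]), 'tool_pos': array([0.22103604, 0.55717072, 0.21759534]), 'orientation': array([-5.89788312e-01, -3.08520196e+00,  2.82389671e-03]), 'force': array([0.67518258, 0.14196645, 0.08675583]), 'wrist_torque': array([ 0.00774358,  0.06988146, -0.01439671]), 'gripper_force': 0.0, 'opening': 0.0933388770272284} 0.0188
scene pos [-0.31392265 -0.8293205   0.6775232 ] f 417.3364765999032
scene oven 0.94 [396. 250.] 346 441 211 294 5354
scene stand 0.89 [207. 194.] 190 219 175 210 591
scene stand 0.56 [396. 251.] 346 440 212 293 5394
scene timer 0.9 [275. 255.] 265 289 246 263 415
scene hook_crook 0.59 [208. 181.] 196 221 174 204 165Traceback (most recent call last):
  File "<stdin>", line 7, in <module>
ValueError: it knows: beaker, hook, hook_crook, oven, rack, spanner, squirt, stand, stand_rest, stop_ball, timer, tray, tray_bar, tweezers
```

Run:
```python
from h import *
import pickle
M={}
for n in ('scene','top'):
    c=cam(n); print(n,'pos',-c[2].T@c[3], 'f',c[0][0,0])
    a=save(n,n+'0.png')
    for o in ['oven','tray','hook','stand','beaker','timer','tweezers','tray_bar','hook_crook','rack']:
        r=robot.outline_of(n,o)
        M[n,o]=r
        for d in r[:2]:
            ys,xs=np.nonzero(d['pixels']); print(n,o,round(d['conf'],2),np.round(d['pixel']),xs.min(),xs.max(),ys.min(),ys.max(),len(xs))
pickle.dump(M,open('m.pkl','wb'))
```

```text
scene pos [-0.31392265 -0.8293205   0.6775232 ] f 417.3364765999032
scene oven 0.74 [393. 252.] 346 441 211 294 5368
scene tray 0.46 [167. 173.] 140 192 160 185 809
scene stand 0.65 [206. 193.] 190 221 172 209 583
scene stand 0.61 [203. 180.] 196 221 173 204 133
scene beaker 0.5 [204. 196.] 191 221 179 208 482
scene timer 0.65 [278. 256.] 265 289 245 263 450
scene tweezers 0.52 [241. 227.] 229 254 223 231 114
scene rack 0.76 [166. 174.] 139 192 160 185 838
scene rack 0.41 [204. 194.] 190 222 173 209 533
top pos [0.35284496 0.00752518 1.3500059 ] f 418.89146989497016
top oven 0.89 [398. 160.] 362 432 130 191 3540
top oven 0.28 [189. 204.] 173 231 197 213 194
top tray 0.5 [367. 170.] 356 370 152 183 165
top hook 0.68 [190. 203.] 174 227 197 212 162
top stand 0.77 [197. 204.] 172 220 192 219 657
top timer 0.97 [319. 225.] 307 332 211 236 406
top timer 0.35 [395. 164.] 361 433 130 192 3778
top tray_bar 0.59 [368. 166.] 356 370 151 182 184
top hook_crook 0.53 [192. 206.] 174 229 197 212 189
top hook_crook 0.32 [118. 205.] 101 136 175 233 1796
top rack 0.65 [118. 204.] 101 136 175 233 1839
```

View pics/top0.png

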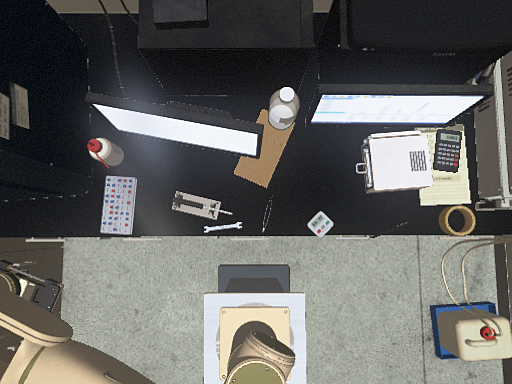

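View pics/scene0.png

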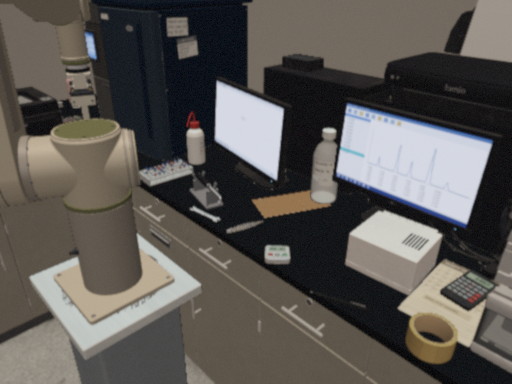

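Top view: the stand and hook are at about (197,204) with the hook end to the right. The oven is at (398,165) with its open front facing left and the loop at (361,169). The left monitor's near corner is at about (262,157). The scene view agrees with this.

Run:
```python
from h import *
import pickle
M=pickle.load(open('m.pkl','rb'))
def rect(n,o,z,i=0):
    p=M[n,o][i]['pixels'].astype(np.uint8); ys,xs=np.nonzero(p)
    W=px2w(n,np.c_[xs,ys],z)[:,:2].astype(np.float32); r=cv2.minAreaRect(W*1000)
    print(n,o,'center',np.round(W.mean(0),3),'rect',np.round(r,1) if 0 else r)
rect('top','oven',.104); rect('top','hook',.06); rect('top','stand',.03); rect('top','tray_bar',.038); rect('top','tray',.038); rect('top','timer',.018)
rect('scene','stand',.04)
print('bar',px2w('top',[[359,169]],.038),'screen',px2w('top',[[262,157],[260,126]],.067),px2w('top',[[262,157],[264,124]],.332),px2w('top',[[248,238]],0))
m=robot.camera_model('wrist'); print(np.round(m['mount'],3),m['fx'])
```

```text
top oven center [ 0.553 -0.433] rect ((553.4646606445312, -427.9642333984375), (177.330810546875, 200.03521728515625), 4.110854625701904)
top hook center [0.43  0.193] rect ((423.4248352050781, 165.49862670898438), (169.2718048095703, 15.656773567199707), 75.69353485107422)
top stand center [0.423 0.177] rect ((425.6956787109375, 183.4484405517578), (147.7406768798828, 59.34743118286133), 76.0904769897461)
top tray_bar center [ 0.548 -0.353] rect ((544.8394775390625, -343.0549621582031), (99.33683013916016, 42.44065856933594), 2.1242687702178955)
top tray center [ 0.541 -0.355] rect ((541.4390869140625, -343.20098876953125), (99.05743408203125, 43.00190353393555), 3.7369580268859863)
top timer center [ 0.366 -0.207] rect ((366.0694885253906, -206.11585998535156), (62.00362014770508, 65.36702728271484), 44.23466873168945)
scene stand center [0.399 0.147] rect ((413.71728515625, 175.58663940429688), (270.1532897949219, 86.52734375), 59.609153747558594)
bar [[ 0.53741269 -0.33197039  0.038     ]] screen [[ 0.57239753 -0.02532348  0.067     ]
 [ 0.67042776 -0.01979094  0.067     ]] [[ 0.52704978 -0.01853872  0.332     ]
 [ 0.60983785 -0.0241012   0.332     ]] [[0.32191719 0.01966083 0.        ]]
[[ 0.001 -0.962 -0.272  0.077]
 [ 1.     0.001  0.001  0.   ]
 [-0.001 -0.272  0.962 -0.167]
 [ 0.     0.     0.     1.   ]] 297.36335314628155
```

```bash
cat >> h.py <<'E'
def plan(pos,yaw,cmd=None):
    """pos TCP world, yaw deg of tool y axis; cmd=(pos,yaw) commanded now (None: measured)"""
    def Rm(y):
        y=np.radians(y); Y=np.array([np.cos(y),np.sin(y),0]); Z=np.array([0,0,-1.]); return np.c_[np.cross(Y,Z),Y,Z]
    if cmd is None:
        s=robot.read_state(); p0=np.array(s['tool_pos']); R0=Ro.from_rotvec(s['orientation']).as_matrix()
    else: p0=np.array(cmd[0]); R0=Rm(cmd[1])
    print('plan',np.round(R0.T@(np.array(pos)-p0),4),np.round(Ro.from_matrix(R0.T@Rm(yaw)).as_rotvec(degrees=True),2))
def st():
    s=robot.read_state(); R=Ro.from_rotvec(s['orientation']).as_matrix()
    print('t',round(s['t'],2),'tcp',np.round(s['tool_pos'],4),'yaw',round(float(np.degrees(np.arctan2(R[1,1],R[0,1]))),2),'zax',np.round(R[:,2],4),'F',np.round(s['force'],2),'open',round(s['opening'],4),'gf',s['gripper_force'],'q',np.round(s['q'],2))
E
python3 -c "
from h import *
st();plan([.425,.183,.22],-14.3); plan([.425,.183,.22],-14.3,([.221,.558,.219],68.3))"
```

```text
t 1.65 tcp [0.2213 0.5577 0.2187] yaw 68.35 zax [-0.  0. -1.] F [ 0.45 -0.02  0.14] open 0.0929 gf 0.0 q [ 1.11  0.13  1.49  0.    1.52 -0.09]
plan [-0.3275 -0.2731 -0.0014] [ 0.   -0.   82.65]
plan [-0.3282 -0.273  -0.001 ] [ 0.   0.  82.6]
```

Call:
carry_out(rows=[[-0.328,-0.273,0,0,0,82.6],[-0.328,-0.273,0,0,0,82.6],[-0.328,-0.273,0,0,0,82.6],[-0.328,-0.273,0,0,0,82.6],[-0.328,-0.273,0,0,0,82.6],[-0.328,-0.273,0,0,0,82.6],[-0.328,-0.273,0,0,0,82.6],[-0.328,-0.273,0,0,0,82.6],[-0.328,-0.273,0,0,0,82.6],[-0.328,-0.273,0,0,0,82.6]])

```text
t: 2.9
tool_pos: [0.4253, 0.1834, 0.2187]
orientation: [-2.476, -1.933, -0.0]
force: [-1.2, -0.1, -0.2]
opening: 0.0928
gripper_force: 0.0
```

Run:
```python
from h import *
import pickle
st()
a=save('wrist','w1.png'); c=cam('wrist'); M={}
for o in ['stand','hook','hook_crook','stand_rest']:
    try: r=robot.outline_of('wrist',o)
    except Exception as e: print(e); continue
    M[o]=r
    for d in r[:2]:
        ys,xs=np.nonzero(d['pixels']); z=.06
        W=px2w('wrist',np.c_[xs,ys],z,c)[:,:2].astype(np.float32)
        print(o,round(d['conf'],2),np.round(d['pixel']),xs.min(),xs.max(),ys.min(),ys.max(),cv2.minAreaRect(W*1000))
pickle.dump((M,c),open('w1.pkl','wb'))
```

```text
t 2.9 tcp [0.4253 0.1834 0.2187] yaw -14.03 zax [-0.e+00  1.e-04 -1.e+00] F [-1.23 -0.12 -0.2 ] open 0.0928 gf 0.0 q [ 0.3  -0.25  1.85  0.    1.54  0.54]
stand 0.76 [254. 163.] 236 284 104 230 ((427.87841796875, 188.84628295898438), (144.09796142578125, 52.531734466552734), 76.08876037597656)
hook 0.9 [260. 172.] 253 269 113 266 ((421.23968505859375, 160.88134765625), (182.91452026367188, 17.597488403320312), 75.74623107910156)
hook_crook 0.87 [258. 168.] 253 268 115 265 ((421.2627258300781, 160.52932739257812), (179.44398498535156, 16.55380630493164), 76.49851989746094)
stand_rest 0.57 [252. 163.] 236 284 104 230 ((427.7548828125, 188.90908813476562), (144.42138671875, 51.95989990234375), 76.6016845703125)
```

View pics/w1.png

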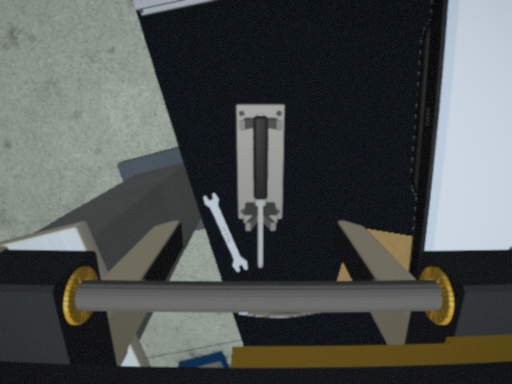

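The wrist view shows the hook resting in the stand. The black handle runs along column 260 from row 117 to 198, and the rod ends at (261,267). The spanner lies to the left at (225,232).

Run:
```python
from h import *
import pickle
M,c=pickle.load(open('w1.pkl','rb')); a=cv2.imread('pics/w1.png').astype(int); g=a.sum(2)/3
m=M['hook'][0]['pixels']; H=[];Rr=[]
for r in range(112,270):
    x=np.nonzero(m[r])[0]
    if len(x)<3: continue
    mid=(x.min()+x.max())/2
    if 124<r<192: H.append([mid,r])
    if 222<r<262: Rr.append([mid,r])
for nm,P,z in (('handle',H,.070),('rod',Rr,.060)):
    W=px2w('wrist',P,z,c)[:,:2]; d,*_=cv2.fitLine(W.astype(np.float32),cv2.DIST_HUBER,0,.01,.01)[:2],
    l=cv2.fitLine((W*1000).astype(np.float32),cv2.DIST_HUBER,0,.01,.01).ravel(); print(nm,l,np.degrees(np.arctan2(l[1],l[0])), 'y@x?', W[0],W[-1])
for r in list(range(110,124,1))+list(range(190,208)): print(r,g[r,256:265].astype(int),end=';')
print()
print('ends z.07',px2w('wrist',[[260.5,116.5],[260.5,198.5]],.07,c),'rod end z.06',px2w('wrist',[[261,267]],.06,c))
ms=M['stand'][0]['pixels'];ys,xs=np.nonzero(ms|m&(np.arange(384)[:,None]<231))
print('base',cv2.minAreaRect((px2w('wrist',np.c_[xs,ys],.008,c)[:,:2]*1000).astype(np.float32)))
print('base ends',px2w('wrist',[[260,104],[260.,220]],.008,c))
```

```text
handle [2.3979197e-01 9.7082430e-01 4.3260663e+02 2.0822122e+02] 76.12573 y@x? [0.44055616 0.23800337] [0.4233963  0.16839799]
rod [2.4009345e-01 9.7074980e-01 4.0726053e+02 1.0760062e+02] 76.10794 y@x? [0.41223658 0.12771934] [0.39959579 0.07916346]
110 [163 161 161 160 162 162 163 161 162];111 [161 161 162 161 159 161 160 161 161];112 [161 161 158 157 156 155 155 159 160];113 [158 155 156 155 154 154 152 154 158];114 [151 144 150 158 162 160 155 146 152];115 [131 115 123 136 141 139 130 120 121];116 [78 64 70 76 83 80 73 65 67];117 [42 41 40 43 41 36 38 35 39];118 [47 49 45 46 47 45 46 40 39];119 [53 59 59 57 58 55 53 53 50];120 [58 64 67 62 62 61 60 55 54];121 [59 65 64 62 62 58 62 59 56];122 [59 64 64 64 62 61 60 59 54];123 [57 63 65 63 61 60 58 56 57];190 [43 44 46 43 45 45 43 41 42];191 [42 46 42 42 44 44 41 45 39];192 [42 45 45 44 42 40 43 40 41];193 [42 41 48 41 42 42 44 40 39];194 [39 44 44 43 42 42 43 40 37];195 [38 41 43 45 40 42 41 41 39];196 [42 40 40 41 41 43 42 42 41];197 [42 41 43 41 40 43 41 40 43];198 [69 61 58 61 63 62 58 62 71];199 [111 108 109 115 120 117 111 112 117];200 [143 146 151 156 157 156 150 149 148];201 [154 163 168 171 172 170 166 163 154];202 [156 166 170 174 173 172 170 165 154];203 [157 169 172 173 173 172 171 165 152];204 [152 165 172 173 176 174 170 162 146];205 [132 151 166 173 174 172 164 148 126];206 [ 92 124 154 172 175 170 154 119  89];207 [ 71 103 146 169 175 170 150 101  67];
ends z.07 [[0.44212803 0.24653931 0.07      ]
 [0.42077235 0.16007952 0.07      ]] rod end z.06 [[0.39939347 0.07064399 0.06      ]]
base ((425.45831298828125, 177.8126220703125), (167.07742309570312, 60.90901184082031), 76.08877563476562)
base ends [[0.44494748 0.25898502 0.008     ]
 [0.40837721 0.11120341 0.008     ]]
```

Run:
```python
from h import *
c=([.425,.183,.219],-14.28); st()
for p,y in (([.38,.02,.219],-10),([.42,-.18,.219],0),([.54,-.34,.219],4)): plan(p,y,c)
```

```text
t 3.15 tcp [0.4252 0.1835 0.2186] yaw -14.13 zax [-0. -0. -1.] F [-0.31 -0.02 -0.27] open 0.0931 gf 0.0 q [ 0.3  -0.25  1.85 -0.    1.54  0.54]
plan [-0.1691 -0.0034  0.    ] [ 0.    0.   -4.28]
plan [-0.353   0.0847  0.    ] [  0.     0.   -14.28]
plan [-0.4785  0.2405  0.    ] [  0.     0.   -18.28]
```

Call:
carry_out(rows=[[-0.169,-0.003,0,0,0,-4],[-0.169,-0.003,0,0,0,-4],[-0.169,-0.003,0,0,0,-4],[-0.353,0.085,0,0,0,-14],[-0.353,0.085,0,0,0,-14],[-0.353,0.085,0,0,0,-14],[-0.353,0.085,0,0,0,-14],[-0.478,0.24,0,0,0,-18],[-0.478,0.24,0,0,0,-18],[-0.478,0.24,0,0,0,-18],[-0.478,0.24,0,0,0,-18],[-0.478,0.24,0,0,0,-18]])

```text
t: 4.65
tool_pos: [0.5405, -0.3392, 0.2179]
orientation: [-2.146, -2.292, 0.0]
force: [-0.5, 0.1, 0.6]
opening: 0.0927
gripper_force: 0.0
```

Run:
```python
from h import *
import pickle
st()
a=save('wrist','w2.png'); c=cam('wrist'); M={}
for o in ['oven','tray','tray_bar','beaker']:
    r=robot.outline_of('wrist',o)
    M[o]=r
    for d in r[:2]:
        ys,xs=np.nonzero(d['pixels']); z=.038
        W=px2w('wrist',np.c_[xs,ys],z,c)[:,:2].astype(np.float32)
        print(o,round(d['conf'],2),np.round(d['pixel']),xs.min(),xs.max(),ys.min(),ys.max(),cv2.minAreaRect(W*1000))
pickle.dump((M,c),open('w2.pkl','wb'))
```

```text
t 4.65 tcp [ 0.5405 -0.3392  0.2179] yaw 3.77 zax [-0.0011  0.001  -1.    ] F [-0.47  0.14  0.55] open 0.0927 gf 0.0 q [-0.64  0.23  1.37  0.    1.54 -0.71]
oven 0.85 [263. 243.] 181 350 176 343 ((558.5098266601562, -467.38922119140625), (214.0882110595703, 247.96116638183594), 4.504857540130615)
tray 0.71 [258. 186.] 217 301 157 194 ((540.3116455078125, -343.44586181640625), (102.57426452636719, 45.402076721191406), 4.964560031890869)
tray_bar 0.64 [259. 190.] 217 301 157 195 ((539.8851928710938, -343.9289855957031), (102.69175720214844, 46.364723205566406), 5.993398189544678)
```

View pics/w2.png

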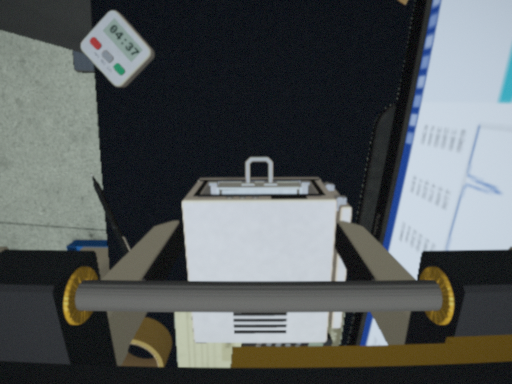

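The wrist view shows the loop at (259,160), with legs at columns 247 and 271 running down to the tray front at about row 182. The oven roof's front edge is at row 197, from column 185 to 335.

Run:
```python
from h import *
import pickle
M,c=pickle.load(open('w2.pkl','rb')); a=cv2.imread('pics/w2.png')
g=cv2.cvtColor(a,cv2.COLOR_BGR2GRAY)
crop=cv2.resize(a[145:205,175:345],None,fx=4.5,fy=4.5,interpolation=cv2.INTER_CUBIC); cv2.imwrite('pics/w2c.png',crop)
for col in (252,256,259,262,266): print(col,g[152:190,col])
for row in (165,170,175): print(row,g[row,240:280])
# oven roof edges: left/right cols per row
for row in range(200,270,12):
    G=np.abs(np.diff(g[row].astype(int))); print(row,[ (i,int(G[i])) for i in np.nonzero(G>35)[0] if 170<i<352])
for col in range(200,330,20):
    G=np.diff(g[150:230,col].astype(int)); print(col,[(150+i,int(G[i])) for i in np.nonzero(abs(G)>30)[0]])
```

```text
252 [ 21  25  21  33  79 134 167 173 161 128  74  33  23  24  19  20  18  22
  16  21  19  17  20  23  40  78  96  86  80  96 111 143 165 155 139 162
 189 195]
256 [ 25  22  17  33  77 133 165 170 153 111  56  24  21  19  19  22  22  20
  20  19  16  19  19  23  44  77  97  87  96 126 133 119 111 111 127 162
 188 196]
259 [ 18  20  24  33  79 135 166 171 154 111  56  25  23  20  21  23  19  19
  20  21  22  21  22  20  40  80  93  84  95 125 131 118 110 114 129 164
 189 197]
262 [ 21  21  18  34  81 135 166 171 152 110  55  25  18  23  21  19  20  23
  14  21  22  23  22  25  44  78  93  79  91 125 130 119 115 117 131 167
 190 196]
266 [ 20  21  17  36  79 136 166 172 162 136  92  47  29  24  23  23  26  24
  22  26  18  20  27  25  45  78  88  70  72  87 108 145 168 158 146 168
 191 198]
165 [ 18  19  23  22  59 118 164 173 168 144  80  27  24  22  17  22  19  18
  26  20  19  18  23  21  17  21  24  59 121 163 173 169 146  85  29  23
  26  21  25  25]
170 [ 27  25  24  23  56 120 162 173 170 148  85  31  16  25  18  19  20  13
  19  20  20  22  14  21  19  19  22  59 121 165 174 16
[... 946 characters left out ...]
4(193), -31)]
240 [(np.int64(176), 31), (np.int64(180), 31), (np.int64(186), 36), (np.int64(193), -53), (np.int64(194), -54)]
260 [(np.int64(155), 47), (np.int64(156), 56), (np.int64(157), 32), (np.int64(160), -41), (np.int64(161), -59), (np.int64(162), -34), (np.int64(176), 36), (np.int64(180), 31), (np.int64(186), 35), (np.int64(193), -56), (np.int64(194), -47)]
280 [(np.int64(176), 31), (np.int64(180), 39), (np.int64(186), 33), (np.int64(193), -63), (np.int64(194), -61), (np.int64(197), 52), (np.int64(198), 62), (np.int64(199), 44)]
300 [(np.int64(176), 34), (np.int64(193), -64), (np.int64(194), -64), (np.int64(197), 50), (np.int64(198), 58), (np.int64(199), 37)]
320 [(np.int64(195), 31)]
```

View pics/w2c.png

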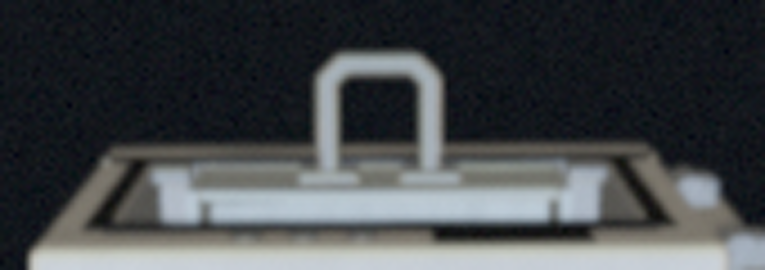

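Run:
```python
from h import *
import pickle
M,c=pickle.load(open('w2.pkl','rb'))
print('bar mid',px2w('wrist',[[259,158.9]],.038,c))
b=px2w('wrist',[[250,158.95],[268,158.95]],.038,c); d=b[1]-b[0]; print('bar yaw',np.degrees(np.arctan2(d[1],d[0])))
for P in ([[247.3,165],[247.4,175]],[[270.5,165],[270.5,175]]):
    W=px2w('wrist',P,.038,c); d=W[1]-W[0]; print('leg dir',np.degrees(np.arctan2(d[1],d[0])))
W=px2w('wrist',[[247.3,165],[270.5,165]],.038,c); print('legsep',np.linalg.norm(W[1]-W[0]))
for P in ([[182,212],[186.0,260]],[[336.2,224],[334.1,248]]):
    W=px2w('wrist',P,.104,c); d=W[1]-W[0]; print('roof edge',np.degrees(np.arctan2(d[1],d[0])),W)
W=px2w('wrist',[[282,198.7],[300,198.7]],.104,c); print('roof front',W)
cc=c; print('tray top wall (z=.050) row',px2w('wrist',[[259,178]],.05,c),'cam',-c[2].T@c[3])
```

```text
bar mid [[ 0.53931363 -0.32309248  0.038     ]]
bar yaw 3.854362389841605
leg dir -86.15705888018229
leg dir -85.53099001879286
legsep 0.027603042094302775
roof edge -85.8485382648404 [[ 0.4644022  -0.37080471  0.104     ]
 [ 0.46833182 -0.4249438   0.104     ]]
roof edge -86.54596526804877 [[ 0.62182302 -0.37325291  0.104     ]
 [ 0.62345626 -0.40031236  0.104     ]]
roof front [[ 0.56399593 -0.349909    0.104     ]
 [ 0.58189233 -0.34870662  0.104     ]]
tray top wall (z=.050) row [[ 0.5406747  -0.34337985  0.05      ]] cam [ 0.53475231 -0.26205842  0.38614884]
```

Run:
```python
from h import *
st()
y=np.radians(-14.28); Y=np.array([np.cos(y),np.sin(y),0]);Z=np.array([0,0,-1.]);R=np.c_[np.cross(Y,Z),Y,Z]
p=np.array([.425,.183,.219])+R@[-.478,.24,0]; print(p)
c=(p,-14.28+18)
for q,w in (([.42,-.18,.219],0),([.38,.02,.219],-8),([.4276,.1878,.13],-13.88),([.4276,.1878,.0412],-13.88)): plan(q,w,c)
```

```text
t 4.9 tcp [ 0.5404 -0.3384  0.2199] yaw 3.81 zax [ 1.3e-03 -9.0e-04 -1.0e+00] F [ 0.07  0.41 -0.06] open 0.093 gf 0.0 q [-0.64  0.23  1.38  0.    1.54 -0.71]
[ 0.53968062 -0.33942928  0.219     ]
plan [ 0.1669 -0.1091  0.    ] [0.   0.   3.72]
plan [ 0.369 -0.136  0.   ] [ 0.    0.   11.72]
plan [ 0.5334 -0.0776  0.089 ] [ 0.   0.  17.6]
plan [ 0.5334 -0.0776  0.1778] [ 0.   0.  17.6]
```

Call:
carry_out(rows=[[0.167,-0.109,0,0,0,4],[0.167,-0.109,0,0,0,4],[0.167,-0.109,0,0,0,4],[0.167,-0.109,0,0,0,4],[0.369,-0.136,0,0,0,12],[0.369,-0.136,0,0,0,12],[0.369,-0.136,0,0,0,12],[0.369,-0.136,0,0,0,12],[0.533,-0.078,0.07,0,0,17.6],[0.533,-0.078,0.07,0,0,17.6],[0.533,-0.078,0.07,0,0,17.6],[0.533,-0.078,0.07,0,0,17.6]])

```text
t: 6.4
tool_pos: [0.4264, 0.1902, 0.1462]
orientation: [-2.467, -1.942, 0.005]
force: [-0.9, -0.9, -0.4]
opening: 0.0927
gripper_force: 0.0
```

Run:
```python
from h import *
st(); plan([.4276,.1878,.0412],-13.88); plan([.4276,.1878,.0412],-13.88,([.4276,.1878,.149],-13.88))
```

```text
t 6.4 tcp [0.4264 0.1902 0.1462] yaw -13.56 zax [-3.9e-03 -6.0e-04 -1.0e+00] F [-0.86 -0.91 -0.38] open 0.0927 gf 0.0 q [ 0.31 -0.19  1.93  0.    1.4   0.55]
plan [-0.0019  0.0022  0.105 ] [-0.21  0.08  0.32]
plan [0.     0.     0.1078] [0. 0. 0.]
```

Settle, descend the remaining 0.108 m, then close.

Call:
carry_out(rows=[[0,0,0.04,0,0,0],[0,0,0.08,0,0,0],[0,0,0.1,0,0,0],[0,0,0.108,0,0,0],[0,0,0.108,0,0,0],[0,0,0.108,0,0,0]])

```text
t: 7.15
tool_pos: [0.429, 0.1875, 0.0422]
orientation: [2.472, 1.937, 0.004]
force: [-0.1, -0.8, 0.2]
opening: 0.0928
gripper_force: 0.0
```

Call:
carry_out(rows=[[0,0,0,0,0,0],[0,0,0,0,0,0],[0,0,0,0,0,0],[0,0,0,0,0,0],[0,0,0,0,0,0],[0,0,0,0,0,0]], jaw=255, force=35)

```text
t: 7.9
tool_pos: [0.4277, 0.1874, 0.0406]
orientation: [-2.473, -1.938, 0.0]
force: [0.2, 1.0, 1.0]
opening: 0.0375
gripper_force: 0.0
```

```bash
python3 -c "
from h import *
st()"
```

```text
t 7.9 tcp [0.4277 0.1874 0.0406] yaw -13.84 zax [-1.e-04 -0.e+00 -1.e+00] F [0.16 1.01 1.01] open 0.0375 gf 0.0 q [ 0.3  -0.06  2.03 -0.    1.18  0.54]
```

Call:
carry_out(rows=[[0,0,0,0,0,0],[0,0,0,0,0,0],[0,0,0,0,0,0],[0,0,0,0,0,0],[0,0,0,0,0,0]])

```text
t: 8.52
tool_pos: [0.4278, 0.1873, 0.0406]
orientation: [2.473, 1.937, 0.0]
force: [0.3, 0.2, -0.7]
opening: 0.0155
gripper_force: 35.0
```

Call:
carry_out(rows=[[0,0,-0.01,0,0,0],[0,0,-0.025,0,0,0],[0,0,-0.05,0,0,0],[0,0,-0.08,0,0,0],[0,0,-0.08,0,0,0],[0,0,-0.08,0,0,0]])

```text
t: 9.28
tool_pos: [0.4275, 0.1873, 0.1203]
orientation: [-2.473, -1.937, 0.0]
force: [-0.4, 0.9, -1.8]
opening: 0.0159
gripper_force: 35.0
```

Run:
```python
from h import *
st()
a=save('wrist','w3.png')
u=np.array([.0698,-.9976,0]); B=np.array([.5393,-.3231,.038])
O=lambda s,z: (B-u*(.1145-s)+[0,0,z-.038-.0188]).tolist()   # TCP; z= height of origin
c=([.4276,.1878,.121],-13.88)
for p,w in (([.385,.03,.121],-8),([.40,-.12,.121],0),(O(.0175,.14),4.0),(O(.0175,.09),4.0),(O(.0175,.049),4.0)): print(np.round(p,4)); plan(p,w,c)
```

```text
t 9.28 tcp [0.4275 0.1873 0.1203] yaw -13.84 zax [-1.e-04 -0.e+00 -1.e+00] F [-0.4   0.91 -1.84] open 0.0159 gf 34.99812304973602 q [ 0.3  -0.17  1.96  0.    1.34  0.54]
[0.385 0.03  0.121]
plan [-0.1634 -0.0035  0.    ] [ 0.    0.   -5.88]
[ 0.4   -0.12   0.121]
plan [-0.3054  0.047   0.    ] [  0.     0.   -13.88]
[ 0.5325 -0.2263  0.1212]
plan [-3.769e-01  2.012e-01 -2.000e-04] [  0.     0.   -17.88]
[ 0.5325 -0.2263  0.0712]
plan [-0.3769  0.2012  0.0498] [  0.     0.   -17.88]
[ 0.5325 -0.2263  0.0302]
plan [-0.3769  0.2012  0.0908] [  0.     0.   -17.88]
```

View pics/w3.png

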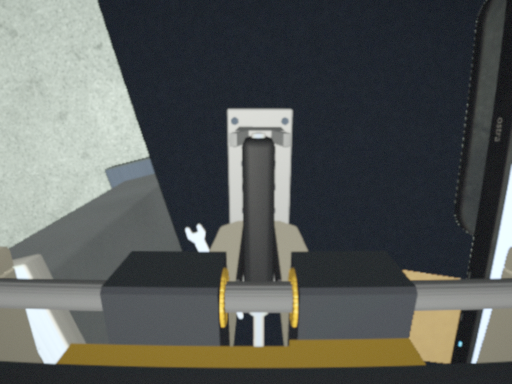

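The hook is held straight in the jaws, with the handle's rear end at (258,138) and the empty forks below it.

Run:
```python
from h import *
s=robot.read_state(); R=Ro.from_rotvec(s['orientation']).as_matrix(); p=np.array(s['tool_pos'])
for dx in (-.004,0,.004): print(dx,w2px('wrist',[p+R@[.062+dx,y,-.0288] for y in (-.008,.008)]).round(1).tolist())
g=cv2.cvtColor(cv2.imread('pics/w3.png'),cv2.COLOR_BGR2GRAY)
print(g[126:160,258]); print(g[165,236:282])
```

```text
-0.004 [[243.1, 146.4], [277.4, 146.4]]
0 [[242.9, 137.7], [277.5, 137.8]]
0.004 [[242.8, 129.0], [277.7, 129.0]]
[195 137 101 113 159 191 191 195 220 229 227 206 138  61  46  52  57  62
  67  75  82  88  91  92  90  92  91  93  90  92  91  90  91  91]
[215 214 213 212 200 161  97  52  54  60  67  76  84  89  93  96  94  95
  95  94  92  93  91  91  89  88  87  86  86  87  85  83  76  70  65  57
  51  51  90 160 203 212 211 212 212 212]
```

Call:
carry_out(rows=[[-0.163,-0.004,0,0,0,-6],[-0.163,-0.004,0,0,0,-6],[-0.163,-0.004,0,0,0,-6],[-0.305,0.047,0,0,0,-14],[-0.305,0.047,0,0,0,-14],[-0.305,0.047,0,0,0,-14],[-0.377,0.201,0,0,0,-17.9],[-0.377,0.201,0,0,0,-17.9],[-0.377,0.201,0,0,0,-17.9],[-0.377,0.201,0,0,0,-17.9],[-0.377,0.201,0,0,0,-17.9],[-0.377,0.201,0,0,0,-17.9]])

```text
t: 10.82
tool_pos: [0.5318, -0.2259, 0.1203]
orientation: [-2.14, -2.299, 0.0]
force: [0.3, -0.1, -2.0]
opening: 0.0158
gripper_force: 35.0
```

Run:
```python
from h import *
st()
a=save('top','t4.png'); b=save('scene','s4.png')
for n in ('top','scene'):
    for o in ('hook','tray_bar'):
        for d in robot.outline_of(n,o)[:2]:
            ys,xs=np.nonzero(d['pixels']); print(n,o,round(d['conf'],2),np.round(d['pixel']),xs.min(),xs.max(),ys.min(),ys.max())
s=robot.read_state(); R=Ro.from_rotvec(s['orientation']).as_matrix(); p=np.array(s['tool_pos'])
H=lambda x,z: p+R@[-x,0,-.0188-z]
P=np.array([H(120,0) if 0 else H(.123,0),H(.12,-.029),H(.104,-.022),[.5393,-.3231,.038]])
print(P.round(4)); print(w2px('top',P).round(1).tolist(),w2px('scene',P).round(1).tolist())
A=a[140:200,330:400]; Bs=b[200:260,310:380]
f=lambda x:cv2.cvtColor(cv2.resize(x,(400,343),interpolation=cv2.INTER_CUBIC),cv2.COLOR_RGB2BGR)
cv2.imwrite('pics/c4.png',np.hstack([f(A),f(Bs)]))
```

```text
t 10.82 tcp [ 0.5318 -0.2259  0.1203] yaw 4.08 zax [-7.e-04  5.e-04 -1.e+00] F [ 0.31 -0.12 -2.04] open 0.0158 gf 34.99819278717041 q [-0.49  0.14  1.66  0.    1.34 -0.56]
top tray_bar 0.52 [368. 174.] 358 369 167 177
scene hook 0.67 [195. 142.] 186 205 112 165
scene hook 0.6 [277. 254.] 265 289 246 264
[[ 0.5413 -0.3493  0.14  ]
 [ 0.5412 -0.3463  0.111 ]
 [ 0.54   -0.3303  0.118 ]
 [ 0.5393 -0.3231  0.038 ]]
[[373.8, 162.7], [370.0, 164.3], [365.3, 164.3], [356.2, 168.4]] [[364.1, 208.0], [361.7, 217.1], [356.6, 212.7], [350.7, 237.0]]
```

View pics/c4.png

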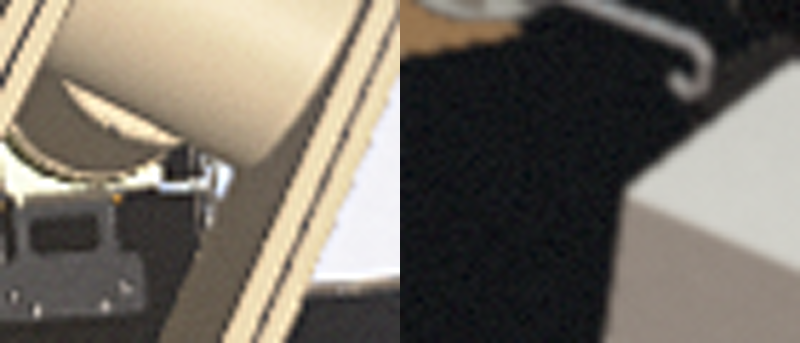

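The right crop (scene camera) shows the hook end at about (362,211), as predicted. In the left crop (top camera) the arm hides the hook. Lowering into the eye.

Call:
carry_out(rows=[[0,0,0.03,0,0,0],[0,0,0.055,0,0,0],[0,0,0.062,0,0,0],[0,0,0.066,0,0,0],[0,0,0.07,0,0,0],[0,0,0.072,0,0,0]])

```text
t: 11.88
tool_pos: [0.5332, -0.2271, 0.0493]
orientation: [2.141, 2.298, 0.0]
force: [0.1, -0.5, -1.7]
opening: 0.0155
gripper_force: 35.0
```

Call:
carry_out(rows=[[0,0,0.002,0,0,0],[0,0,0.004,0,0,0],[0,0,0.006,0,0,0],[0,0,0.006,0,0,0]])

```text
t: 12.38
tool_pos: [0.5325, -0.2267, 0.0424]
orientation: [-2.141, -2.298, 0.0]
force: [-0.6, -0.4, -2.2]
opening: 0.0158
gripper_force: 35.0
```

Call:
carry_out(rows=[[0,0,0.003,0,0,0],[0,0,0.006,0,0,0],[0,0,0.009,0,0,0],[0,0,0.012,0,0,0],[0,0,0.013,0,0,0],[0,0,0.013,0,0,0]])

```text
t: 13.12
tool_pos: [0.5326, -0.2268, 0.0295]
orientation: [-2.141, -2.299, 0.0]
force: [0.8, 0.1, -0.9]
opening: 0.016
gripper_force: 35.0
```

Run:
```python
from h import *
st(); save('wrist','w5.png'); save('top','t5.png')
for n in ('wrist','top'):
  for o in ('tray_bar','tray'):
    for d in robot.outline_of(n,o)[:1]: print(n,o,d['conf'],d['pixel'])
```

```text
t 13.12 tcp [ 0.5326 -0.2268  0.0295] yaw 4.06 zax [-2.e-04  1.e-04 -1.e+00] F [ 0.8   0.06 -0.91] open 0.016 gf 34.998239278793335 q [-0.49  0.24  1.72 -0.    1.18 -0.56]
wrist tray_bar 0.41 [258.8, 211.3]
```

Call:
carry_out(rows=[[0.004,0,0,0,0,0],[0.008,0,0,0,0,0],[0.01,0,0,0,0,0],[0.012,0,0,0,0,0],[0.013,0,0,0,0,0],[0.014,0,0,0,0,0]])

```text
t: 14.18
tool_pos: [0.5317, -0.2128, 0.0297]
orientation: [2.141, 2.299, 0.0]
force: [-0.3, 1.2, -2.0]
opening: 0.0158
gripper_force: 35.0
```

Call:
carry_out(rows=[[0.001,0,0,0,0,0],[0.002,0,0,0,0,0]])

```text
t: 14.42
tool_pos: [0.5315, -0.2108, 0.0296]
orientation: [-2.142, -2.299, 0.0]
force: [0.3, 0.4, -1.1]
opening: 0.0156
gripper_force: 35.0
```

Call:
carry_out(rows=[[0.001,0,0,0,0,0],[0.002,0,0,0,0,0]])

```text
t: 14.68
tool_pos: [0.5314, -0.2088, 0.0296]
orientation: [2.142, 2.299, -0.0]
force: [-0.3, -1.8, -1.3]
opening: 0.0157
gripper_force: 35.0
```

Call:
carry_out(rows=[[0.0005,0,0,0,0,0],[0.001,0,0,0,0,0]])

```text
t: 14.92
tool_pos: [0.5314, -0.2084, 0.0298]
orientation: [2.141, 2.298, -0.001]
force: [0.9, -4.3, -2.3]
opening: 0.0157
gripper_force: 35.0
```

Call:
carry_out(rows=[[0.0005,0,0,0,0,0],[0.001,0,0,0,0,0]])

```text
t: 15.18
tool_pos: [0.5313, -0.2071, 0.0297]
orientation: [2.141, 2.298, -0.0]
force: [0.5, -4.1, -2.2]
opening: 0.0159
gripper_force: 35.0
```

Call:
carry_out(rows=[[0.0005,0,0,0,0,0],[0.001,0,0,0,0,0]])

```text
t: 15.42
tool_pos: [0.5312, -0.2059, 0.0297]
orientation: [2.141, 2.298, -0.0]
force: [0.0, -3.7, -1.4]
opening: 0.0158
gripper_force: 35.0
```

Call:
carry_out(rows=[[0.001,0,0,0,0,0],[0.002,0,0,0,0,0],[0.003,0,0,0,0,0],[0.004,0,0,0,0,0],[0.005,0,0,0,0,0]])

```text
t: 16.05
tool_pos: [0.5309, -0.2012, 0.0297]
orientation: [2.141, 2.298, -0.0]
force: [0.1, -5.8, -2.4]
opening: 0.0156
gripper_force: 35.0
```

Call:
carry_out(rows=[[0.001,0,0,0,0,0],[0.002,0,0,0,0,0],[0.003,0,0,0,0,0],[0.004,0,0,0,0,0],[0.005,0,0,0,0,0]])

```text
t: 16.68
tool_pos: [0.5305, -0.1957, 0.0296]
orientation: [-2.141, -2.299, -0.0]
force: [-0.8, -3.3, -2.1]
opening: 0.0158
gripper_force: 35.0
```

Call:
carry_out(rows=[[0.001,0,0,0,0,0],[0.0025,0,0,0,0,0],[0.004,0,0,0,0,0],[0.0055,0,0,0,0,0],[0.007,0,0,0,0,0]])

```text
t: 17.3
tool_pos: [0.53, -0.1888, 0.0296]
orientation: [2.141, 2.299, -0.0]
force: [0.5, -4.8, -2.7]
opening: 0.016
gripper_force: 35.0
```

Run:
```python
from h import *
st(); 
for o in ('tray_bar','tray','hook'):
    for d in robot.outline_of('top',o)[:1]: print(o,d['conf'],d['pixel'])
```

```text
t 17.3 tcp [ 0.53   -0.1888  0.0296] yaw 4.05 zax [-0. -0. -1.] F [ 0.46 -4.75 -2.66] open 0.016 gf 34.99804973602295 q [-0.43  0.2   1.77 -0.    1.17 -0.5 ]
```

Call:
carry_out(rows=[[0.002,0,0,0,0,0],[0.004,0,0,0,0,0],[0.006,0,0,0,0,0],[0.008,0,0,0,0,0],[0.01,0,0,0,0,0],[0.012,0,0,0,0,0],[0.014,0,0,0,0,0],[0.016,0,0,0,0,0]])

```text
t: 18.45
tool_pos: [0.5289, -0.1728, 0.0297]
orientation: [2.141, 2.299, -0.0]
force: [-0.0, -5.1, -1.7]
opening: 0.0157
gripper_force: 35.0
```

Call:
carry_out(rows=[[0.0008,0,0,0,0,0],[0.0015,0,0,0,0,0]])

```text
t: 18.7
tool_pos: [0.5288, -0.1714, 0.0296]
orientation: [2.141, 2.299, -0.0]
force: [-0.1, -4.0, -1.4]
opening: 0.0159
gripper_force: 35.0
```

Call:
carry_out(rows=[[0.001,0,0,0,0,0],[0.002,0,0,0,0,0]])

```text
t: 18.95
tool_pos: [0.5286, -0.1694, 0.0296]
orientation: [2.142, 2.299, -0.0]
force: [-0.6, -4.6, -2.7]
opening: 0.0156
gripper_force: 35.0
```

Call:
carry_out(rows=[[0.001,0,0,0,0,0],[0.002,0,0,0,0,0]])

```text
t: 19.2
tool_pos: [0.5284, -0.1674, 0.0296]
orientation: [-2.142, -2.299, 0.0]
force: [-0.2, -4.2, -1.6]
opening: 0.0156
gripper_force: 35.0
```

Call:
carry_out(rows=[[0.001,0,0,0,0,0],[0.002,0,0,0,0,0]])

```text
t: 19.45
tool_pos: [0.5283, -0.1654, 0.0296]
orientation: [-2.142, -2.299, 0.0]
force: [0.5, -3.8, -0.9]
opening: 0.0157
gripper_force: 35.0
```

Call:
carry_out(rows=[[0.001,0,0,0,0,0],[0.002,0,0,0,0,0]])

```text
t: 19.7
tool_pos: [0.5282, -0.1634, 0.0296]
orientation: [2.141, 2.299, 0.0]
force: [0.1, -4.9, -2.6]
opening: 0.0157
gripper_force: 35.0
```

Call:
carry_out(rows=[[0.001,0,0,0,0,0],[0.002,0,0,0,0,0]])

```text
t: 19.95
tool_pos: [0.528, -0.1614, 0.0296]
orientation: [-2.141, -2.299, -0.0]
force: [-0.3, -4.2, -1.7]
opening: 0.0157
gripper_force: 35.0
```

Call:
carry_out(rows=[[0.001,0,0,0,0,0],[0.002,0,0,0,0,0]])

```text
t: 20.2
tool_pos: [0.5279, -0.1594, 0.0296]
orientation: [-2.141, -2.299, 0.0]
force: [0.0, -4.9, -1.8]
opening: 0.0161
gripper_force: 35.0
```

Call:
carry_out(rows=[[0.001,0,0,0,0,0],[0.002,0,0,0,0,0]])

```text
t: 20.45
tool_pos: [0.5278, -0.1573, 0.0297]
orientation: [-2.141, -2.299, -0.0]
force: [0.5, -3.1, -1.8]
opening: 0.0162
gripper_force: 35.0
```

Call:
carry_out(rows=[[0.0005,0,0,0,0,0],[0.001,0,0,0,0,0]])

```text
t: 20.7
tool_pos: [0.5277, -0.1563, 0.0296]
orientation: [-2.141, -2.299, -0.0]
force: [-1.4, -3.2, -2.3]
opening: 0.0159
gripper_force: 35.0
```

Call:
carry_out(rows=[[0.0005,0,0,0,0,0],[0.001,0,0,0,0,0]])

```text
t: 20.95
tool_pos: [0.5275, -0.1552, 0.0296]
orientation: [-2.141, -2.298, -0.0]
force: [-0.4, -1.2, -0.7]
opening: 0.0155
gripper_force: 35.0
```

Call:
carry_out(rows=[[0.0004,0,0,0,0,0],[0.0008,0,0,0,0,0]])

```text
t: 21.2
tool_pos: [0.5275, -0.1544, 0.0296]
orientation: [-2.141, -2.298, -0.0]
force: [1.0, -1.3, -0.8]
opening: 0.0159
gripper_force: 35.0
```

Call:
carry_out(rows=[[0.0004,0,0,0,0,0],[0.0008,0,0,0,0,0]])

```text
t: 21.45
tool_pos: [0.5274, -0.1537, 0.0296]
orientation: [-2.141, -2.298, -0.0]
force: [0.5, -0.3, -0.5]
opening: 0.0155
gripper_force: 35.0
```

Call:
carry_out(rows=[[0.0004,0,0,0,0,0],[0.0008,0,0,0,0,0]])

```text
t: 21.7
tool_pos: [0.5274, -0.153, 0.0296]
orientation: [-2.141, -2.299, -0.0]
force: [0.6, -0.8, -2.1]
opening: 0.0156
gripper_force: 35.0
```

Call:
carry_out(rows=[[0.0004,0,0,0,0,0],[0.0008,0,0,0,0,0]])

```text
t: 21.95
tool_pos: [0.5274, -0.1524, 0.0297]
orientation: [2.141, 2.298, -0.0]
force: [0.0, -1.8, -1.9]
opening: 0.0157
gripper_force: 35.0
```

Call:
carry_out(rows=[[0.0004,0,0,0,0,0],[0.0008,0,0,0,0,0]])

```text
t: 22.2
tool_pos: [0.5274, -0.152, 0.0297]
orientation: [2.141, 2.298, -0.001]
force: [0.6, -5.6, -3.0]
opening: 0.016
gripper_force: 35.0
```

Call:
carry_out(rows=[[0.0003,0,0,0,0,0],[0.0006,0,0,0,0,0]])

```text
t: 22.45
tool_pos: [0.5274, -0.1519, 0.0298]
orientation: [2.141, 2.297, -0.001]
force: [0.7, -7.7, -3.5]
opening: 0.0159
gripper_force: 35.0
```

Call:
carry_out(rows=[[0.0003,0,0,0,0,0],[0.0005,0,0,0,0,0],[0.0005,0,0,0,0,0],[0.0005,0,0,0,0,0]])

```text
t: 22.95
tool_pos: [0.5274, -0.1518, 0.0298]
orientation: [2.141, 2.297, -0.002]
force: [0.9, -8.9, -3.5]
opening: 0.0156
gripper_force: 35.0
```

The stop is reached: the load rises to 8.9 N with no further motion. Moving forward to unhook, then lifting.

Call:
carry_out(rows=[[-0.0015,0,0,0,0,0],[-0.004,0,0,0,0,0],[-0.008,0,0,0,0,0],[-0.012,0,0,0,0,0],[-0.015,0,0,0,0,0]])

```text
t: 23.58
tool_pos: [0.5283, -0.1656, 0.0296]
orientation: [-2.141, -2.299, -0.0]
force: [0.6, -0.7, -2.2]
opening: 0.0156
gripper_force: 35.0
```

Call:
carry_out(rows=[[-0.002,0,0,0,0,0],[-0.0035,0,0,0,0,0],[-0.0043,0,0,0,0,0],[-0.0043,0,0,0,0,0]])

```text
t: 24.08
tool_pos: [0.5286, -0.1696, 0.0296]
orientation: [-2.141, -2.299, 0.0]
force: [0.2, 0.8, -1.0]
opening: 0.0157
gripper_force: 35.0
```

Call:
carry_out(rows=[[0,0,-0.003,0,0,0],[0,0,-0.006,0,0,0],[0,0,-0.008,0,0,0]])

```text
t: 24.45
tool_pos: [0.5289, -0.1697, 0.0381]
orientation: [2.141, 2.298, 0.0]
force: [-0.3, 0.2, -1.7]
opening: 0.0161
gripper_force: 35.0
```

Call:
carry_out(rows=[[0,0,-0.002,0,0,0],[0,0,-0.004,0,0,0],[0,0,-0.006,0,0,0]])

```text
t: 24.82
tool_pos: [0.5286, -0.1697, 0.0438]
orientation: [2.141, 2.299, -0.0]
force: [-0.1, -0.1, -1.3]
opening: 0.0157
gripper_force: 35.0
```

Call:
carry_out(rows=[[0,0,-0.003,0,0,0],[0,0,-0.007,0,0,0],[0,0,-0.014,0,0,0]])

```text
t: 25.2
tool_pos: [0.5284, -0.1696, 0.0578]
orientation: [-2.141, -2.298, 0.0]
force: [-0.8, 0.6, -1.7]
opening: 0.0157
gripper_force: 35.0
```

Call:
carry_out(rows=[[0,0,-0.02,0,0,0],[0,0,-0.05,0,0,0],[0,0,-0.062,0,0,0],[0,0,-0.062,0,0,0]])

```text
t: 25.7
tool_pos: [0.5296, -0.1701, 0.1213]
orientation: [2.14, 2.297, 0.002]
force: [-0.8, 0.1, -1.7]
opening: 0.0157
gripper_force: 35.0
```

Run:
```python
from h import *
st()
p=[.5286,-.1696,.1196]; c=(p,4.05)
for q,w in (([.40,-.12,.121],-1),([.385,.03,.121],-8),([.4276,.1878,.121],-13.88),([.4276,.1878,.0412],-13.88)): plan(q,w,c); plan(q,w)
```

```text
t 25.7 tcp [ 0.5296 -0.1701  0.1213] yaw 4.05 zax [ 0.0028 -0.0012 -1.    ] F [-0.8   0.08 -1.65] open 0.0157 gf 34.998207092285156 q [-0.4   0.08  1.73 -0.    1.34 -0.47]
plan [ 0.0586 -0.1248 -0.0014] [0.   0.   5.05]
plan [ 5.910e-02 -1.258e-01 -1.000e-04] [0.16 0.07 5.05]
plan [ 0.2092 -0.1291 -0.0014] [ 0.    0.   12.05]
plan [ 0.2098 -0.1301 -0.0003] [ 0.16  0.06 12.05]
plan [ 0.3636 -0.0755 -0.0014] [ 0.    0.   17.93]
plan [ 0.3642 -0.0765 -0.0004] [ 0.17  0.06 17.93]
plan [ 0.3636 -0.0755  0.0784] [ 0.    0.   17.93]
plan [ 0.3643 -0.0767  0.0794] [ 0.17  0.06 17.93]
```

Call:
carry_out(rows=[[0.059,-0.125,0,0,0,5],[0.059,-0.125,0,0,0,5],[0.059,-0.125,0,0,0,5],[0.209,-0.129,0,0,0,12],[0.209,-0.129,0,0,0,12],[0.209,-0.129,0,0,0,12],[0.364,-0.0755,-0.001,0,0,17.9],[0.364,-0.0755,-0.001,0,0,17.9],[0.364,-0.0755,-0.001,0,0,17.9],[0.364,-0.0755,-0.001,0,0,17.9],[0.364,-0.0755,-0.001,0,0,17.9],[0.364,-0.0755,-0.001,0,0,17.9]])

```text
t: 27.2
tool_pos: [0.4272, 0.1871, 0.1201]
orientation: [-2.474, -1.936, 0.001]
force: [-0.6, 0.1, -0.9]
opening: 0.0158
gripper_force: 35.0
```

Run:
```python
from h import *
st(); save('wrist','w6.png'); plan([.4277,.1874,.0406],-13.85)
s=robot.read_state(); R=Ro.from_rotvec(s['orientation']).as_matrix(); p=np.array(s['tool_pos'])
print(w2px('wrist',[p+R@[.062,y,-.0288] for y in (-.008,.008)]).round(1).tolist())
g=cv2.cvtColor(cv2.imread('pics/w6.png'),cv2.COLOR_BGR2GRAY)
print(g[126:160,258]); print(g[165,236:282])
a=save('top','t6.png')
for o in ('tray_bar','tray','hook'):
    for d in robot.outline_of('top',o)[:1]:
        ys,xs=np.nonzero(d['pixels']);print(o,d['conf'],d['pixel'],xs.min(),xs.max(),ys.min(),ys.max())
B=np.array([.5393,-.3231,.038])-np.array([.0698,-.9976,0])*.057; print(B,w2px('top',[B]))
b=robot.read_camera('top')[140:200,320:400]
cv2.imwrite('pics/c6.png',np.hstack([cv2.cvtColor(cv2.resize(b,(440,330),interpolation=cv2.INTER_CUBIC),cv2.COLOR_RGB2BGR),cv2.resize(cv2.imread('pics/w6.png')[80:350,180:340],(196,330))]))
```

```text
t 27.2 tcp [0.4272 0.1871 0.1201] yaw -13.92 zax [-8.e-04 -5.e-04 -1.e+00] F [-0.64  0.07 -0.87] open 0.0158 gf 34.99811232089996 q [ 0.3  -0.17  1.96 -0.    1.34  0.55]
plan [0.0004 0.0003 0.0798] [-0.02  0.02 -0.08]
[[242.9, 137.7], [277.5, 137.8]]
[163 118 106 141 186 205 195 196 220 229 227 205 138  58  48  52  59  64
  70  78  84  88  92  93  91  92  94  92  93  92  94  92  90  91]
[213 213 214 211 199 163  98  51  54  61  68  76  83  91  94  95  94  93
  93  93  89  92  87  89  87  89  88  86  84  84  83  80  77  72  62  57
  51  50  94 162 204 211 211 212 212 211]
tray_bar 0.79 [355.7, 165.5] 338 370 151 184
tray 0.95 [355.5, 166.8] 345 370 151 185
[ 0.5353214 -0.2662368  0.038    ] [[338.15996459 169.76331579]]
```

View pics/c6.png

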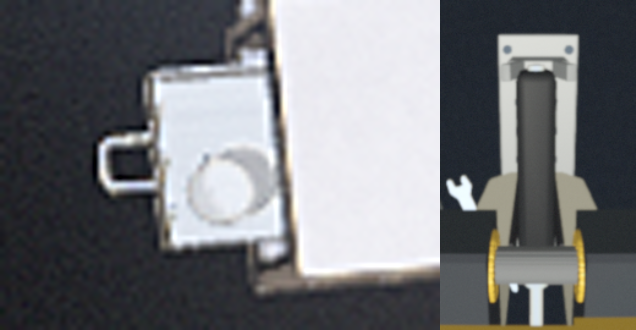

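The left crop shows the tray drawn out with the loop at about (338,170) and the front beaker upright. The right crop shows the hook unchanged in the grip, above the forks. Lowering it onto the stand.

Call:
carry_out(rows=[[0,0,0.03,0,0,0],[0,0,0.05,0,0,0],[0,0,0.06,0,0,0],[0,0,0.068,0,0,0],[0,0,0.074,0,0,0],[0,0,0.078,0,0,0],[0,0,0.0795,0,0,0],[0,0,0.0795,0,0,0]])

```text
t: 28.5
tool_pos: [0.4278, 0.1882, 0.0413]
orientation: [2.473, 1.937, 0.001]
force: [0.3, 0.3, -0.7]
opening: 0.0156
gripper_force: 35.0
```

```bash
python3 -c "
from h import *
st()"
```

```text
t 28.5 tcp [0.4278 0.1882 0.0413] yaw -13.85 zax [ 4.e-04  1.e-04 -1.e+00] F [ 0.29  0.35 -0.7 ] open 0.0156 gf 34.99836623668671 q [ 0.3  -0.06  2.03 -0.    1.18  0.55]
```

Within 1 mm of the pick-up pose. Releasing, then rising once open.

Call:
carry_out(rows=[[0,0,0.0005,0,0,0],[0,0,0.0005,0,0,0],[0,0,0.0005,0,0,0],[0,0,0.0005,0,0,0],[0,0,0.0005,0,0,0],[0,0,0.0005,0,0,0],[0,0,0.0005,0,0,0],[0,0,0.0005,0,0,0]], jaw=0)

```text
t: 29.5
tool_pos: [0.4276, 0.1881, 0.0406]
orientation: [-2.473, -1.937, 0.0]
force: [0.1, 0.9, 0.1]
opening: 0.0904
gripper_force: 0.0
```

Call:
carry_out(rows=[[0,0,-0.02,0,0,0],[0,0,-0.05,0,0,0],[0,0,-0.1,0,0,0],[0,0,-0.15,0,0,0],[0,0,-0.178,0,0,0],[0,0,-0.178,0,0,0],[0,0,-0.178,0,0,0]])

```text
t: 30.38
tool_pos: [0.427, 0.1879, 0.2173]
orientation: [-2.473, -1.937, 0.002]
force: [0.2, -0.2, -1.0]
opening: 0.0928
gripper_force: 0.0
```

Run:
```python
from h import *
st(); save('wrist','w7.png'); c=cam('wrist'); save('top','t7.png'); save('scene','s7.png')
print(px2w('wrist',[[260.5,116.5],[260.5,198.5]],.07,c))
a=cv2.imread('pics/w7.png')[90:290,190:330]; b=cv2.imread('pics/t7.png')[130:245,90:445]; s=cv2.imread('pics/s7.png')[165:215,180:240]
b=cv2.resize(b,(780,253),interpolation=cv2.INTER_CUBIC); 
r=np.hstack([cv2.resize(a,(231,330)),cv2.resize(s,(396,330),interpolation=cv2.INTER_CUBIC),np.zeros((330,153,3),np.uint8)])
cv2.imwrite('pics/c7.png',np.vstack([b,r]))
g=cv2.cvtColor(cv2.imread('pics/w7.png'),cv2.COLOR_BGR2GRAY); print(g[105:130,260],g[190:215,260])
for o in ('tray','hook'):
    for d in robot.outline_of('top',o)[:1]:
        ys,xs=np.nonzero(d['pixels']);print(o,d['conf'],d['pixel'],xs.min(),xs.max(),ys.min(),ys.max())
```

```text
t 30.38 tcp [0.427  0.1879 0.2173] yaw -13.85 zax [-1.5e-03 -5.0e-04 -1.0e+00] F [ 0.15 -0.25 -1.01] open 0.0928 gf 0.0 q [ 0.3  -0.24  1.84 -0.    1.54  0.55]
[[0.44303882 0.25076705 0.07      ]
 [0.42209143 0.16474537 0.07      ]]
[ 25  25  58 107 144 161 162 163 163 163 162 157 150 154 128  71  40  45
  57  57  62  61  62  59  58] [ 46  43  43  47  45  44  42  42  42  43  42  45  80 135 164 172 172 173
 174 171 171 171 170 171 171]
tray 0.77 [356.1, 165.2] 340 370 152 184
hook 0.64 [201.3, 205.3] 197 226 203 212
```

View pics/c7.png

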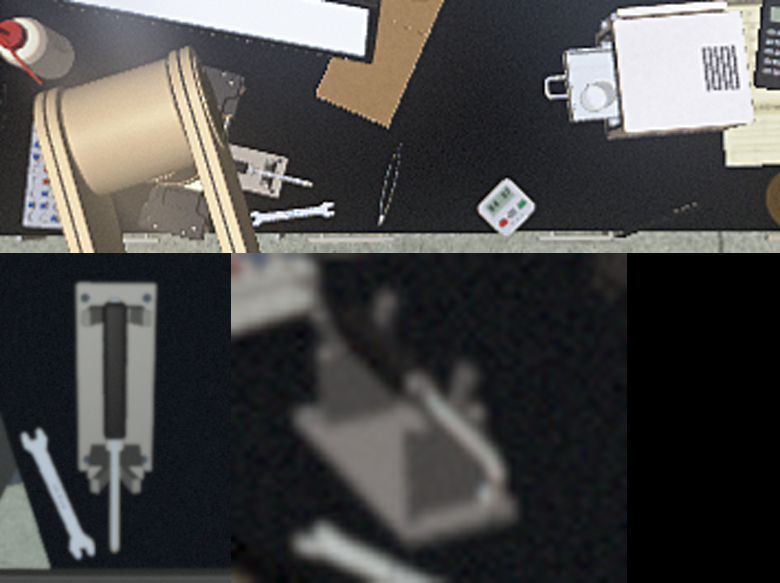

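The hook rests in both forks, hook down, in its old position relative to the base plate. The tray is out with the beaker upright, and the bystanders have not moved. Handing in.

```bash
python3 -c "
from plant import robot
print(robot.close_job())"
```

```text
the job is handed in; nothing more can be done
None
```

The job is handed in: the tray was drawn to its stop (about 57 mm of travel, with at most 8.9 N in the force readings), unhooked without being pushed back in, and the hook laid back in both forks of its stand; the hand-in returned no verdict, and the rear beaker was hidden in the oven, so I could not check it.

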